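Hold the round magnifier level over the mark on the proof

ROBOT

A 6-joint arm with a two-finger parallel gripper is mounted at the origin on the work surface. World frame = base frame: x ahead of the robot, y to its left, z up, the work surface at z = 0. Lengths are in m, angles in rad, forces in N, time in s.
With the tool pointing down it reaches from about 0.325 to 0.775 m from the base axis. Payload 5.5 kg.
Tool frame: the origin (TCP) lies midway between the tips of the shut fingers; the grasp point (between the pads) lies arm.tcp_to_grasp behind it (arm.tcp_to_grasp is the distance from the TCP to the grasp point, in m); z points along the fingers, y is the line along which they close (so a half turn about z gives the same grasp; the last joint's range is limited). The gripper opens to 88 mm and grips with 3 to 60 N. Pads are 20 mm wide; open, the fingers measure 115 mm over their backs; the gripper's body (75 mm by 178 mm) begins 61 mm behind the grasp point.
Start: joints at [1.229, 0.091, 1.231, -0, 1.82, -0.057], TCP at [0.169, 0.576, 0.223] pointing down, gripper open.
Joint ranges: [-2.87, 2.87], [-0.86, 2.18], [0.17, 2.46], [-1.51, 4.65], [0.06, 2.69], [-2.65, 2.65]. Speed limits (rad/s): [2.57, 2.57, 3.01, 3.14, 3.14, 3.14].

INTERFACE

Orientations are given as a unit quaternion [w, x, y, z].
In Python, from bench import telemetry, eyes, order, arm gives the robot as it stands.
- The arm moves only by the tool send_rows, never from a script. Its argument "rows" is a list of rows, each a list of 2 entries, a list of its own where there are three numbers: the shift along the tool's x, y, z as a fraction of full scale, then the turn, a rotation vector about the tool's x, y, z as a fraction of full scale. In form: [[[x, y, z], [rx, ry, rz]], ...]. A call has 1 to 12 rows; each row is the pose to reach, as a shift and turn from the pose commanded when the call began, along the tool's axes at that moment, turning the shorter way round; what a row does not reach only later rows make up. Full scale, the value 1, is 60 cm for a shift and 180 degrees for a turn. A row lasts 1/8 s, in which the tool goes at most 62.5 mm and 10.7 degrees, less where a joint would pass 70% of its speed; a pose out of reach is approached as far as the arm can. A call with a number of a shift or a turn outside -1 to 1 is refused whole. A call with a gripper value outside its range is refused whole. "gripper" is the opening, from 0 (shut) to 1 (fully open), set as the call begins (left out, the last holds). The fingers move at their own pace and stop on an object; "force" is the grip in N (left out, the last holds). Time passes only in rows, so rows that repeat a pose let the fingers close. It gives the time, the measured TCP pose, the force, the opening and the grip force at its end, in the units of the state.
- telemetry.state(): the state, without advancing time (a new reading comes with each control period).
- eyes.grab_frame(name): name is "side" or "top"; returns the picture (400x640x3 uint8, red, green, blue); there is no depth.
- eyes.get_calibration(name): a dict with "intrinsics" (3x3 intrinsics, pixels), "cam_to_world" (4x4, takes a point from camera to world coordinates). Camera axes: x right, y down, z forward; pixel columns grow to the right and rows downward; lengths in m; the calibration is good to about 2 mm. A picture is of the moment at which its call begins. get_calibration takes no time and is no camera call.
- order.finish_job(): hands the job in; it is judged then, once.
The state is a dict: "time_s": time; "q": joint angles; "qvel": joint speeds; "joint_torque": joint torques, N m; "eef_pos": TCP position; "tool_rot": TCP orientation; "wrist_force": force on the tool from outside, world axes, zero at the start; "torque": the same for the moment, N m; "finger_gap": finger opening in m; "grasp_force": force on a finger pad.
Only numpy, scipy, OpenCV 4.12 (cv2) and the standard library are available. Lean on these libraries where they do the work, as an engineer would, in place of code of your own. Each camera call takes 0.05 s, during which the arm holds its last target. There are 200 camera calls.

TASK

Draw the magnifier with the round lens out of its slanted desk stand, and hold it level, about ten centimetres above the proof sheet, with the lens centred over the ringed cross mark, ready for someone to look down through it. Finish while still holding it there: do not put it down or let go. Do not touch the proof with the magnifier, and leave the square magnifier and everything else where it is.

Things in the scene. Friction and masses are not known exactly. Their poses are not given: they have to be found in the camera images.
- round_magnifier: round magnifier, 0.15 kg: wooden handle 22 (y) x 12 (z) mm, x = -155 to -50 mm, and a round steel rim 84 mm across, 10 thick, clear glass. Origin: lens centre. x: from butt to lens; z: normal to the glass, level when vertical. In the stand x points 42 deg up, z is the upper face, 50 mm of handle is in the socket; x = -105 to -50 mm is free: grasp across y at x = -75, fingers along -z or steeper
- round_magnifier_butt (a point): middle of the round magnifier's butt end
- stand_a: the round magnifier's fixed desk stand: steel foot 110 x 75 x 14 mm and a black socket, outside 34.5 x 24.5 mm, 55 mm long, 50 deep, tilted 45 deg, leaning to the stand's own +x (away from the robot). Origin on the table, 5 mm behind the foot's middle; z up. The handle has 1.2 mm play and is held by gravity alone: draw it out along its own axis by over 50 mm
- stand_a_mouth (a point): middle of the mouth of stand_a's socket, about 61 mm above the table
- proof: the proof: a fixed flat printed sheet on board, 297 (x) x 210 (y) x 3 mm, with pictures and a colour bar. Origin: centre of its underside on the table; z up. At its far corners lie two paperweights
- mark: round white sticker, 44 mm across and flat, on the proof, printed with a black ring and cross (registration mark). Origin: its centre, about 3.5 mm above the table. It is somewhere within the middle of the proof
- square_magnifier: bystander: the magnifier with the square lens, the same handle and a 78 mm square steel frame, standing in stand_b. Axes as for the round one. Its upper edge is about 165 mm above the table
- stand_b: the square magnifier's stand, the same as stand_a. The two stands and the proof may change places
- weight_l: bystander: steel disc paperweight, 40 mm diameter, 22 mm high, on a far corner of the proof
- weight_r: bystander: a second such paperweight, on the other far corner of the proof
- tape: bystander: roll of clear tape lying flat, 64 mm diameter, 24 mm high, ahead of stand_a (on its far side)
- ink_tin: bystander: aluminium tin, 60 mm diameter, 50 mm high, ahead of stand_b (on its far side)
- screwdriver: bystander: screwdriver lying at the left side of the table
There are look-alikes about, which are no part of the job. What is shaped like the round_magnifier but yellow is not meant.

How it is judged:
By the outcome, as a careful person would: the job done as asked, in the order asked, and still so for the second after the job is handed in, while the arm keeps its last pose, push and grip.
It also fails if it takes over 40 s, if anything falls off the work surface, if the arm or the gripper's body presses on something with over 40 N, if the wrist force passes 120 N, or if a joint passes its speed limit or range.

## Working session

There is one attempt and no reset: what is moved stays moved. The work goes in short steps, Python scripts to look and compute and a tool call to move; the robot and the scene stay as the last step left them, time stands still between calls to the robot, and variables do not carry over. Pictures are saved under pics/ and viewed, at most 10 in all, crops included, and the job is handed in when it is done.

Besides the shell and the picture viewer there is one more tool, called after ">>>" by a JSON object that holds its "fn" and its "kwargs", one argument or row to a line. send_rows: Moves the arm, as the interface text tells. Shift numbers are shares of 60 cm and turn numbers shares of 180 degrees, none past 1 either way. Its arguments: {"type":"object","properties":{"rows":{"type":"array"},"gripper":{"type":"number"},"force":{"type":"number"}},"required":["rows"]}

```bash
ls; mkdir -p pics
python3 - <<'E'
from bench import telemetry, eyes, order, arm
import cv2
for n in("top","side"):
    im=eyes.grab_frame(n); cv2.imwrite(f"pics/{n}0.png",im[:,:,::-1])
    c=eyes.get_calibration(n); print(n,c["intrinsics"],c["cam_to_world"])
print(telemetry.state()); print(arm.tcp_to_grasp,[a for a in dir(arm) if a[0]!='_'])
E
```

```text
pics
top [[505.84507549   0.         317.87166021]
 [  0.         505.84507549 200.56224475]
 [  0.           0.           1.        ]] [[ 0.00705299 -0.98216832  0.18787137  0.26065864]
 [-0.9999504  -0.00560598  0.00823237  0.06916308]
 [-0.00703237 -0.18792011 -0.98215914  1.452539  ]
 [ 0.          0.          0.          1.        ]]
side [[406.02570041   0.         314.92461568]
 [  0.         406.02570041 200.63837324]
 [  0.           0.           1.        ]] [[-0.95680013 -0.17103267  0.23511985  0.20595976]
 [-0.29054074  0.53202605 -0.79532029  1.06435679]
 [ 0.01093587 -0.82927445 -0.55873455  0.78750367]
 [ 0.          0.          0.          1.        ]]
{'time_s': 0.1, 'q': array([ 1.22930844e+00,  9.17996980e-02,  1.23176463e+00,  1.12717406e-05,
        1.81979030e+00, -5.67196726e-02]), 'qvel': array([ 0.00068265,  0.00016608, -0.00419989,  0.00052762,  0.00100638,
        0.00021985]), 'joint_torque': array([ 2.35795487e-03, -4.47856629e+01, -4.07570386e+01,  6.99602324e-02,
        2.84123747e-02, -1.43659900e-04]), 'eef_pos': array([0.16848222, 0.57558532, 0.22161076]), 'tool_rot': array([-1.79606885e-04,  1.41902070e-01,  9.89880309e-01, -8.62503445e-04]), 'wrist_force': array([-0.25259247, -0.16156408, -0.20216903]), 'torque': array([ 0.00763079, -0.00949169, -0.00644877]), 'grasp_force': 0.0, 'finger_gap': 0.08773097503975344}
0.0187 ['PlanningError', 'tcp_to_grasp']
```

View pics/top0.png

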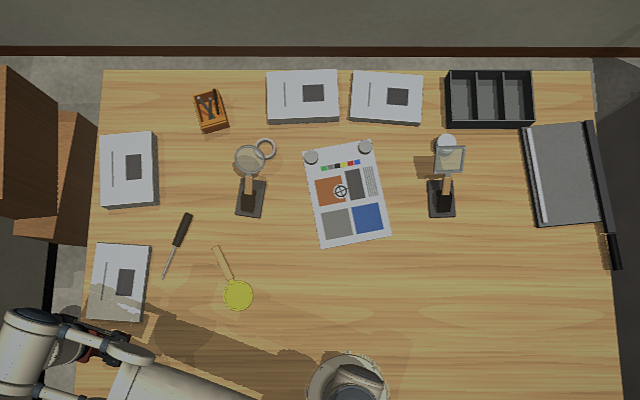

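View pics/side0.png

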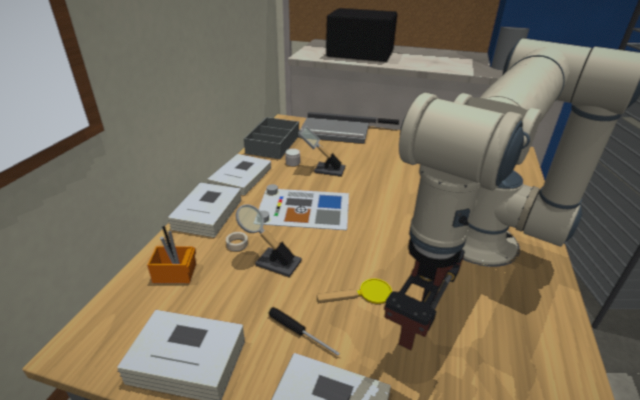

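The top view shows the round magnifier with its lens at about (249,160), its stand foot at (250,198), and the mark at (341,191). The square magnifier is at (450,160). In the side view the round lens is at about (252,219) and its foot at (279,262). I'll enlarge both next.

Run:
```python
import cv2,numpy as np
a=cv2.imread("pics/top0.png"); b=cv2.imread("pics/side0.png")
f=lambda im,x,y,w,h,s:cv2.resize(im[y:y+h,x:x+w],None,fx=s,fy=s,interpolation=cv2.INTER_CUBIC)
c1=f(a,220,130,66,99,6)  # 396x594
c2=f(b,225,195,88,84,4.5)  # 396x378
c3=f(a,320,170,44,44,4.5)
out=np.zeros((594,796,3),np.uint8); out[:,:396]=c1; out[:378,398:398+396]=c2[:, :396]; out[384:384+198,398:596]=c3
cv2.imwrite("pics/crop0.png",out)
```

```text
(no output)
```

View pics/crop0.png

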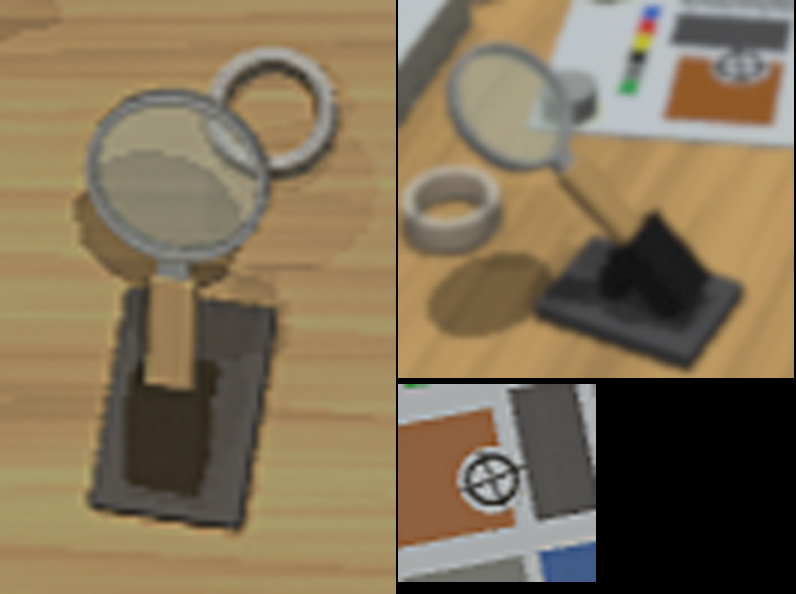

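```bash
cat > h.py <<'E'
import numpy as np
from bench import eyes
def ray(n,p):
    c=eyes.get_calibration(n);T=np.array(c["cam_to_world"])
    d=T[:3,:3]@np.linalg.solve(c["intrinsics"],[p[0],p[1],1]);return T[:3,3],d/np.linalg.norm(d)
def onz(n,p,z):
    o,d=ray(n,p);return o+d*(z-o[2])/d[2]
def tri(pa,pb):
    A=np.zeros((3,3));b=np.zeros(3)
    for n,p in(("top",pa),("side",pb)):
        o,d=ray(n,p);M=np.eye(3)-np.outer(d,d);A+=M;b+=M@o
    x=np.linalg.solve(A,b);print("res",[round(np.linalg.norm(np.cross(x-ray(n,p)[0],ray(n,p)[1]))*1e3,1) for n,p in(("top",pa),("side",pb))]);return x
def proj(n,X):
    c=eyes.get_calibration(n);T=np.array(c["cam_to_world"]);v=T[:3,:3].T@(np.asarray(X)-T[:3,3]);v=c["intrinsics"]@v;return v[:2]/v[2]
E
python3 - <<'E'
from h import *
np.set_printoptions(precision=4,suppress=True)
t=lambda x,y:(x/6+220-.4,y/6+130-.4); s=lambda x,y:((x-398)/4.5+225-.4,y/4.5+195-.4)
f=[onz("top",t(*p),.014) for p in((125,292),(276,305),(240,527),(90,508))]
c=np.mean(f,0);ax=f[0]+f[1]-f[2]-f[3];yaw=np.arctan2(ax[1],ax[0])
print("foot",c,np.degrees(yaw),np.linalg.norm(ax)/2,np.linalg.norm(f[0]-f[1]))
g=[onz("side",s(*p),.014) for p in((536,303),(690,357),(742,288))]; print("foot side centre",(g[0]+g[2])/2)
L=tri(t(178,175),s(510,106));print("lens",L)
N=tri(t(174,270),s(566,162));print("neck",N,np.linalg.norm(L-N))
a=L-N;print("dir yaw, pitch",np.degrees(np.arctan2(a[1],a[0])),np.degrees(np.arctan2(a[2],np.hypot(*a[:2]))))
print("handle at mouth z.061+.006", onz("top",t(170,387),.068))
print("lens at z .131",onz("top",t(178,175),.131),onz("side",s(510,106),.131))
print("mark",onz("top",(320+(491-398)/4.5-.4,170+(479-384)/4.5-.4),.0035),onz("side",s(741,66),.0035))
E
```

```text
foot [0.5438 0.278  0.014 ] -7.231205337326981 0.10889669385165676 0.07405036826495491
foot side centre [0.5423 0.2801 0.014 ]
res [np.float64(0.6), np.float64(0.6)]
lens [0.6267 0.2664 0.1317]
res [np.float64(0.6), np.float64(0.6)]
neck [0.5901 0.2713 0.1014] 0.047771670826235395
dir yaw, pitch -7.697502984830806 39.4825928205511
handle at mouth z.061+.006 [0.5428 0.2765 0.068 ]
lens at z .131 [0.6275 0.2667 0.131 ] [0.6265 0.2655 0.131 ]
mark [0.5676 0.016  0.0035] [0.5658 0.0123 0.0035]
```

```bash
cat >> h.py <<'E'
from scipy.spatial.transform import Rotation as Ro
from bench import telemetry,arm
np.set_printoptions(precision=4,suppress=True)
YAW=np.radians(-7.4)
def magR(yaw,pitch):  # mag frame
    return Ro.from_euler('ZY',[yaw,-pitch])
def tool(mag): return mag*Ro.from_matrix(np.diag([-1.,1,-1]))
def row(p,R,name=""):
    s=telemetry.state();R0=Ro.from_quat(np.r_[s["tool_rot"][1:],s["tool_rot"][0]])
    print(name,"shift",R0.inv().apply(np.asarray(p)-s["eef_pos"])/.6,"turn",(R0.inv()*R).as_rotvec()/np.pi)
E
python3 - <<'E'
from h import *
M=magR(YAW,np.radians(42));T=tool(M);L=np.array([.6268,.2662,.1315])
tz=T.apply([0,0,1]);G=L-M.apply([.075,0,0])
row(G+tz*(.0187-.12),T,"standoff");row(G+tz*.0187,T,"grasp");print(G,tz)
E
```

```text
standoff shift [-0.6746 -0.312   0.1088] turn [-0.0187 -0.2329 -0.0471]
grasp shift [-0.8068 -0.291   0.2574] turn [-0.0187 -0.2329 -0.0471]
[0.5715 0.2734 0.0813] [ 0.6636 -0.0862 -0.7431]
```

>>> {"fn": "send_rows", "kwargs": {
  "rows": [
    [[-0.675,-0.312,0.109],[-0.019,-0.233,-0.047]],
    [[-0.675,-0.312,0.109],[-0.019,-0.233,-0.047]],
    [[-0.675,-0.312,0.109],[-0.019,-0.233,-0.047]],
    [[-0.675,-0.312,0.109],[-0.019,-0.233,-0.047]],
    [[-0.675,-0.312,0.109],[-0.019,-0.233,-0.047]],
    [[-0.675,-0.312,0.109],[-0.019,-0.233,-0.047]],
    [[-0.675,-0.312,0.109],[-0.019,-0.233,-0.047]],
    [[-0.675,-0.312,0.109],[-0.019,-0.233,-0.047]],
    [[-0.675,-0.312,0.109],[-0.019,-0.233,-0.047]],
    [[-0.675,-0.312,0.109],[-0.019,-0.233,-0.047]],
    [[-0.675,-0.312,0.109],[-0.019,-0.233,-0.047]],
    [[-0.675,-0.312,0.109],[-0.019,-0.233,-0.047]]
  ],
  "gripper": 1
}}

```text
time_s: 1.6
eef_pos: [0.5041, 0.2836, 0.1573]
tool_rot: [0.358, 0.06, 0.932, -0.021]
wrist_force: [0.2, -1.0, 0.1]
finger_gap: 0.088
grasp_force: 0.0
```

Run:
```python
from h import *
import cv2
M=magR(YAW,np.radians(42));T=tool(M);L=np.array([.6268,.2662,.1315])
tz=T.apply([0,0,1]);G=L-M.apply([.075,0,0])
row(G+tz*.0187,T,"grasp")
t=eyes.grab_frame("top")[130:230,200:300,::-1];s=eyes.grab_frame("side")[190:290,210:310,::-1]
for P in (G,L,L-M.apply([.105,0,0])): print(proj("top",P)-[200,130],proj("side",P)-[210,190])
cv2.imwrite("pics/c1.png",cv2.resize(np.hstack([t,s]),None,fx=4,fy=4,interpolation=2))
```

```text
grasp shift [ 0.0004 -0.0031  0.2014] turn [ 0.0011  0.0002 -0.0001]
[48.7032 53.0191] [58.2013 48.0641]
[49.401  28.9716] [39.2617 28.1262]
[48.4347 62.2692] [65.6883 55.9457]
```

View pics/c1.png

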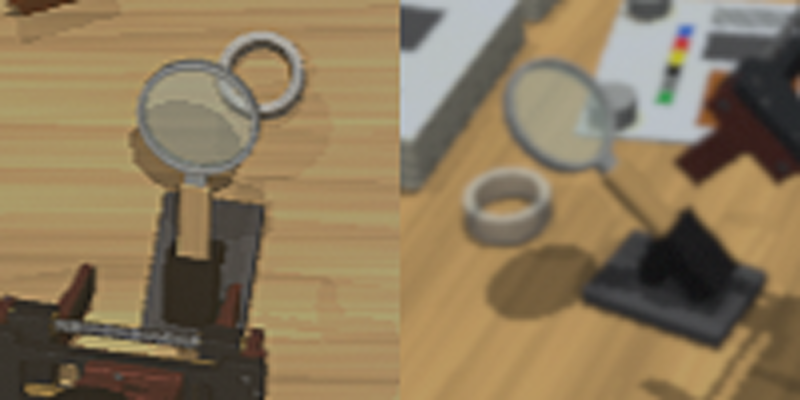

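Run:
```python
from h import *
s=telemetry.state();p=s["eef_pos"];R=Ro.from_quat(np.r_[s["tool_rot"][1:],s["tool_rot"][0]])
for y in(-.0575,-.044,0,.044,.0575):
  for x in (-.01,.01): 
    P=p+R.apply([x,y,0]);print(x,y,(proj("top",P)-[200,130])*4,(proj("side",P)-[210,190])*4+[400,0])
```

```text
-0.01 -0.0575 [247.7478 285.2781] [747.2096  71.9617]
0.01 -0.0575 [246.5386 311.206 ] [767.3432  93.7558]
-0.01 -0.044 [227.2036 282.5449] [738.1586  82.5049]
0.01 -0.044 [226.1562 308.4865] [758.5047 104.4821]
-0.01 0 [160.3308 273.648 ] [707.4215 118.3093]
0.01 0 [159.8094 299.6341] [728.4922 140.9051]
-0.01 0.044 [ 93.5894 264.7685] [674.6459 156.4882]
0.01 0.044 [ 93.5921 290.799 ] [696.4941 179.7378]
-0.01 0.0575 [ 73.1382 262.0477] [664.1495 168.7151]
0.01 0.0575 [ 73.3013 288.0917] [686.2478 192.1727]
```

The pictures match the projected finger tips, at about (88,265) and (235,290) in the crop, and the magnifier model. I'll approach along the tool z axis.

>>> {"fn": "send_rows", "kwargs": {
  "rows": [
    [[0,-0.003,0.05],[0.001,0,0]],
    [[0,-0.003,0.09],[0.001,0,0]],
    [[0,-0.003,0.13],[0.001,0,0]],
    [[0,-0.003,0.16],[0.001,0,0]],
    [[0,-0.003,0.185],[0.001,0,0]],
    [[0,-0.003,0.2],[0.001,0,0]],
    [[0,-0.003,0.2],[0.001,0,0]],
    [[0,-0.003,0.2],[0.001,0,0]]
  ]
}}

```text
time_s: 2.7
eef_pos: [0.5843, 0.2708, 0.0688]
tool_rot: [0.358, 0.061, 0.931, -0.023]
wrist_force: [0.3, 0.4, 0.1]
finger_gap: 0.0879
grasp_force: 0.0
```

Run:
```python
from h import *
import cv2
M=magR(YAW,np.radians(42));T=tool(M);L=np.array([.6268,.2662,.1315])
tz=T.apply([0,0,1]);G=L-M.apply([.075,0,0])
row(G+tz*.0187,T,"grasp")
t=eyes.grab_frame("top")[130:230,200:300,::-1];s=eyes.grab_frame("side")[190:290,210:310,::-1]
cv2.imwrite("pics/c2.png",cv2.resize(np.hstack([t,s]),None,fx=4,fy=4,interpolation=2))
```

```text
grasp shift [0.0021 0.0016 0.0012] turn [-0.0002  0.0004 -0.0006]
```

View pics/c2.png

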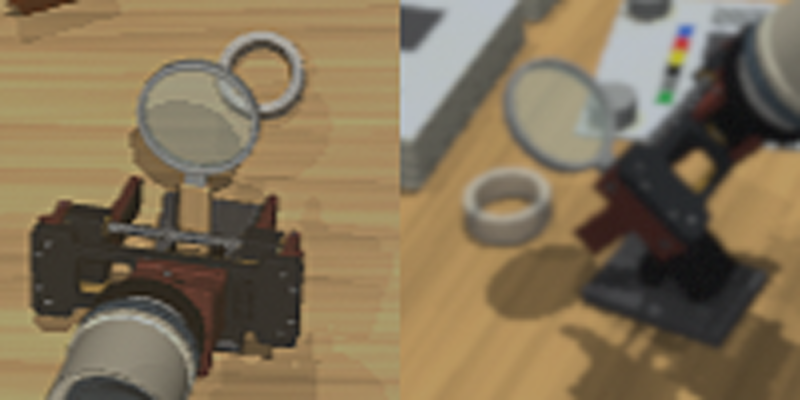

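The handle at (195,210) lies between the fingers. I'll close gently first to check centring.

>>> {"fn": "send_rows", "kwargs": {
  "rows": [
    [[0,0.001,0],[0,0,0]],
    [[0,0.001,0],[0,0,0]],
    [[0,0.001,0],[0,0,0]],
    [[0,0.001,0],[0,0,0]],
    [[0,0.001,0],[0,0,0]],
    [[0,0.001,0],[0,0,0]],
    [[0,0.001,0],[0,0,0]],
    [[0,0.001,0],[0,0,0]]
  ],
  "gripper": 0,
  "force": 12
}}

```text
time_s: 3.8
eef_pos: [0.5844, 0.2716, 0.0683]
tool_rot: [0.358, 0.061, 0.931, -0.023]
wrist_force: [1.5, 2.4, -0.9]
finger_gap: 0.0219
grasp_force: 11.9
```

>>> {"fn": "send_rows", "kwargs": {
  "rows": [
    [[0,0.001,0],[0,0,0]],
    [[0,0.001,0],[0,0,0]],
    [[-0.01,0.001,0],[0,0,0]],
    [[-0.025,0.001,0],[0,0,0]],
    [[-0.04,0.001,0],[0,0,0]]
  ],
  "gripper": 0,
  "force": 45
}}

```text
time_s: 4.42
eef_pos: [0.5917, 0.2706, 0.0714]
tool_rot: [0.346, 0.062, 0.936, -0.024]
wrist_force: [-45.7, 13.0, -9.8]
finger_gap: 0.0219
grasp_force: 45.1
```

>>> {"fn": "send_rows", "kwargs": {
  "rows": [
    [[0.025,0,0],[0,0,0]],
    [[0.025,0,0],[0,0,0]]
  ]
}}

```text
time_s: 4.68
eef_pos: [0.5905, 0.2714, 0.0734]
tool_rot: [0.358, 0.061, 0.932, -0.023]
wrist_force: [2.3, 4.7, -4.9]
finger_gap: 0.0217
grasp_force: 45.0
```

Run:
```python
from h import *
import cv2
M=magR(YAW,np.radians(42));T=tool(M);L=np.array([.6268,.2662,.1315])
tz=T.apply([0,0,1]);G=L-M.apply([.075,0,0])
row(G+tz*.0187,T,"grasp")
s=telemetry.state();print(s)
t=eyes.grab_frame("top")[130:230,200:300,::-1];s=eyes.grab_frame("side")[190:290,210:310,::-1]
cv2.imwrite("pics/c3.png",cv2.resize(np.hstack([t,s]),None,fx=4,fy=4,interpolation=2))
```

```text
grasp shift [ 0.0148 -0.0008  0.0001] turn [-0.      0.0002 -0.0002]
{'time_s': 4.675, 'q': array([ 0.6266, -0.1793,  1.9219, -0.6162,  0.9186, -0.5534]), 'qvel': array([-0.0072,  0.0032, -0.0065,  0.021 ,  0.0073, -0.0098]), 'joint_torque': array([ -1.7653, -35.136 , -41.4232,  -3.3045,  -0.6057,  -0.0474]), 'eef_pos': array([0.5905, 0.2714, 0.0734]), 'tool_rot': array([ 0.3579,  0.0606,  0.9315, -0.0231]), 'wrist_force': array([ 2.3245,  4.697 , -4.8912]), 'torque': array([0.6437, 0.2027, 0.4458]), 'grasp_force': 44.98385488986969, 'finger_gap': 0.021707739693046835}
```

View pics/c3.png

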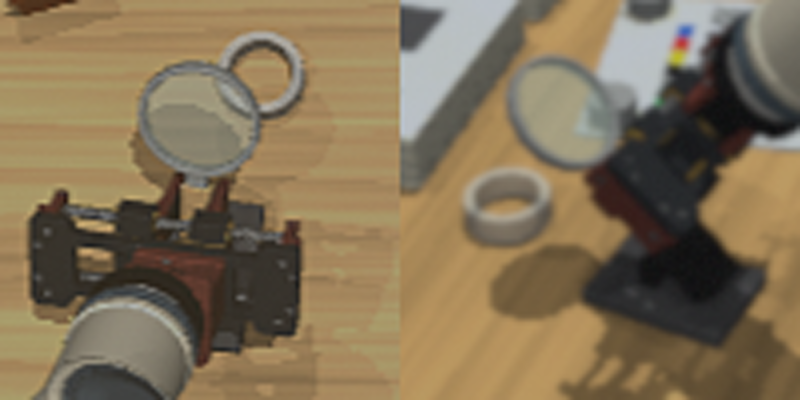

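The picture shows the gripper has advanced 9 mm while the lens has barely moved, still at about (198,118) in the crop. The handle has probably slipped in the pads, so I'll quantify it by image registration.

Run:
```python
from h import *
import cv2
c1=cv2.imread("pics/c1.png");c3=cv2.imread("pics/c3.png")
g=lambda i:cv2.cvtColor(i,6)
def reg(a,b,box,name):
    x0,y0,x1,y1=box
    tm=g(a)[y0:y1,x0:x1]
    r=cv2.matchTemplate(g(b)[y0-30:y1+30,x0-30:x1+30],tm,cv2.TM_CCOEFF_NORMED)
    _,m,_,l=cv2.minMaxLoc(r);print(name,"shift px",(l[0]-30)/4,(l[1]-30)/4,m)
reg(c1,c3,(130,55,200,120),"top left rim");reg(c1,c3,(160,52,215,85),"top far rim");reg(c1,c3,(130,90,160,165),"top left")
reg(c1,c3,(498,50,560,110),"side upleft rim");reg(c1,c3,(498,60,540,160),"side left");reg(c1,c3,(540,130,585,175),"side bottom rim")
M=magR(YAW,np.radians(42));L=np.array([.6268,.2662,.1315]);mouth=L-M.apply([.105,0,0])
def d(yaw,p,pull,nm):
    L2=mouth+magR(YAW+np.radians(yaw),np.radians(p)).apply([.105+pull,0,0])
    print(nm,"top",proj("top",L2)-proj("top",L),"side",proj("side",L2)-proj("side",L))
d(0,42,.009,"pull9");d(0,44,0,"pitch+2");d(1,42,0,"yaw+1")
```

```text
top left rim shift px 0.25 0.75 0.909085750579834
top far rim shift px 0.0 0.75 0.8827927708625793
top left shift px 0.25 0.5 0.9491185545921326
side upleft rim shift px 0.75 -0.75 0.9933485984802246
side left shift px 0.75 -0.75 0.9893869757652283
side bottom rim shift px 0.25 -0.75 0.9803225994110107
pull9 top [ 0.0864 -2.9781] side [-2.2944 -2.4153]
pitch+2 top [-0.2881  0.6206] side [ 0.7136 -0.5647]
yaw+1 top [-0.4974 -0.061 ] side [-0.2648  0.2718]
```

>>> {"fn": "send_rows", "kwargs": {
  "rows": [
    [[0,0,0],[0,0,0]],
    [[0,0,0],[0,0,0]],
    [[0,0,0],[0,0,0]],
    [[0.01,0,0],[0,0,0]],
    [[0.015,0,0],[0,0,0]],
    [[0.015,0,0],[0,0,0]],
    [[0.015,0,0],[0,0,0]]
  ],
  "gripper": 0.45
}}

```text
time_s: 5.65
eef_pos: [0.5843, 0.2718, 0.0682]
tool_rot: [0.358, 0.061, 0.931, -0.023]
wrist_force: [0.1, -0.2, -0.8]
finger_gap: 0.0391
grasp_force: 0.0
```

```bash
cat > reg.py <<'E'
from h import *
import cv2
from scipy.optimize import least_squares
c1=cv2.imread("pics/c1.png");g=lambda i:cv2.cvtColor(i,6)
def crops():
    t=eyes.grab_frame("top")[130:230,200:300,::-1];s=eyes.grab_frame("side")[190:290,210:310,::-1]
    return cv2.resize(np.hstack([t,s]),None,fx=4,fy=4,interpolation=2)
def reg(b,box):
    x0,y0,x1,y1=box;r=cv2.matchTemplate(g(b)[max(y0-45,0):y1+45,x0-45:x1+45],g(c1)[y0:y1,x0:x1],cv2.TM_CCOEFF_NORMED)
    _,m,_,l=cv2.minMaxLoc(r);return np.r_[(l[0]-45)/4,(l[1]-min(45,y0))/4,m]
def lens():
    b=crops();t=reg(b,(132,55,190,120));s=reg(b,(498,50,560,110))
    M=magR(YAW,np.radians(42));L=np.array([.6268,.2662,.1315]);mouth=L-M.apply([.105,0,0])
    f=lambda v:np.r_[proj("top",mouth+magR(YAW+v[0],np.radians(42)+v[1]).apply([.105+v[2],0,0]))-proj("top",L)-t[:2],proj("side",mouth+magR(YAW+v[0],np.radians(42)+v[1]).apply([.105+v[2],0,0]))-proj("side",L)-s[:2]]
    r=least_squares(f,[0,0,0]);print("corr",t,s,"dyaw,dpitch deg",np.degrees(r.x[:2]),"pull mm",r.x[2]*1e3,"res",r.fun)
    s=telemetry.state();print("eef",s["eef_pos"],"F",s["wrist_force"],"T",s["torque"])
    R=Ro.from_quat(np.r_[s["tool_rot"][1:],s["tool_rot"][0]]);print("tool-frame F",R.inv().apply(s["wrist_force"]),"T",R.inv().apply(s["torque"]))
    X=-R.apply([1,0,0]);print("yaw,pitch of -toolx",np.degrees([np.arctan2(X[1],X[0]),np.arcsin(X[2])]))
    T=tool(M);gp=L-M.apply([.075,0,0])+T.apply([0,0,.0187]);row(gp,T,"to grasp")
E
python3 -c "import reg;reg.lens()"
```

```text
corr [0.75   0.     0.9574] [ 0.25   -0.25    0.9964] dyaw,dpitch deg [-1.3892 -0.3965] pull mm -0.04094307011321011 res [-0.0013 -0.005   0.005   0.0014]
eef [0.5844 0.2718 0.0683] F [-0.6455  0.1219 -0.2304] T [0.0334 0.3339 0.0114]
tool-frame F [ 0.6414  0.0363 -0.2683] T [ 0.0003  0.3354 -0.0155]
yaw,pitch of -toolx [-7.5393 42.051 ]
to grasp shift [ 0.0016 -0.0001  0.0006] turn [-0.0003  0.0003 -0.0006]
```

>>> {"fn": "send_rows", "kwargs": {
  "rows": [
    [[0,0,0],[0,0,0.003]],
    [[0,0,0],[0,0,0.003]],
    [[0,0,0],[0,0,0.003]],
    [[0,0,0],[0,0,0.003]],
    [[0,0,0],[0,0,0.003]],
    [[0,0,0],[0,0,0.003]]
  ],
  "gripper": 0,
  "force": 60
}}

```text
time_s: 6.5
eef_pos: [0.5844, 0.272, 0.0683]
tool_rot: [0.358, 0.066, 0.931, -0.021]
wrist_force: [1.4, 3.8, -1.4]
finger_gap: 0.0216
grasp_force: 60.0
```

```bash
python3 -c "import reg;reg.lens()"
```

```text
corr [1.     0.     0.9522] [ 0.5    -0.5     0.9953] dyaw,dpitch deg [-1.9807 -0.1826] pull mm 0.12890550236559675 res [ 0.0123  0.0492 -0.0488 -0.0138]
eef [0.5844 0.272  0.0683] F [ 1.8882  2.6894 -0.7415] T [0.4975 0.1662 0.281 ]
tool-frame F [-0.6035  2.9179  1.5717] T [-0.536   0.235   0.1074]
yaw,pitch of -toolx [-8.2734 42.052 ]
to grasp shift [ 0.0015 -0.0005  0.0006] turn [-0.0001  0.0003 -0.0036]
```

>>> {"fn": "send_rows", "kwargs": {
  "rows": [
    [[0,0.001,0],[0,0,0]],
    [[-0.002,0.001,0],[0,0,0]],
    [[-0.004,0.001,0],[0,0,0]],
    [[-0.006,0.001,0],[0,0,0]],
    [[-0.008,0.001,0],[0,0,0]],
    [[-0.01,0.001,0],[0,0,0]],
    [[-0.01,0.001,0],[0,0,0]]
  ]
}}

```text
time_s: 7.48
eef_pos: [0.5849, 0.272, 0.0678]
tool_rot: [0.354, 0.066, 0.933, -0.022]
wrist_force: [-22.2, 4.3, 1.6]
finger_gap: 0.0211
grasp_force: 60.0
```

```bash
python3 -c "import reg;reg.lens()"
```

```text
corr [0.75   0.     0.9492] [ 0.25   -0.25    0.9976] dyaw,dpitch deg [-1.3892 -0.3965] pull mm -0.04094307011321011 res [-0.0013 -0.005   0.005   0.0014]
eef [0.5849 0.2719 0.0678] F [-20.7763   5.0429   1.1684] T [0.6063 2.7515 0.1175]
tool-frame F [ 15.1633   2.1232 -14.9672] T [-0.2333  2.8095  0.0675]
yaw,pitch of -toolx [-8.2013 41.5104]
to grasp shift [ 0.0016 -0.0005 -0.0005] turn [-0.0009 -0.0027 -0.0033]
```

The arm is compliant: pulling presses the handle about 15 N toward −mag z, which jams it at the mouth. I'll null that normal load by shifting along tool −z.

>>> {"fn": "send_rows", "kwargs": {
  "rows": [
    [[0,0,-0.003],[0,0,0]],
    [[0,0,-0.006],[0,0,0]],
    [[0,0,-0.006],[0,0,0]],
    [[0,0,-0.006],[0,0,0]]
  ]
}}

```text
time_s: 8.07
eef_pos: [0.585, 0.2717, 0.0717]
tool_rot: [0.356, 0.066, 0.932, -0.022]
wrist_force: [-1.5, 6.0, -10.7]
finger_gap: 0.0215
grasp_force: 60.0
```

```bash
python3 -c "import reg;reg.lens()"
```

```text
corr [0.5    0.     0.9416] [ 0.75   -1.75    0.9871] dyaw,dpitch deg [-1.7018  2.3165] pull mm 2.4242683610815754 res [ 0.015   0.0597 -0.0592 -0.0168]
eef [0.585  0.2717 0.0717] F [ -1.4224   6.0446 -11.3221] T [0.9354 1.0474 0.4194]
tool-frame F [9.2366 5.7309 6.9707] T [-0.8584  1.1686  0.2129]
yaw,pitch of -toolx [-8.1984 41.7833]
to grasp shift [ 0.0061 -0.0002  0.0042] turn [-0.0007 -0.0012 -0.0033]
```

>>> {"fn": "send_rows", "kwargs": {
  "rows": [
    [[-0.004,0.002,0.001],[0,0,0]],
    [[-0.008,0.002,0.0005],[0,0,0]],
    [[-0.012,0.002,0],[0,0,0]],
    [[-0.016,0.002,-0.0005],[0,0,0]],
    [[-0.02,0.002,-0.001],[0,0,0]],
    [[-0.02,0.002,-0.001],[0,0,0]]
  ]
}}

```text
time_s: 8.93
eef_pos: [0.5953, 0.2717, 0.0835]
tool_rot: [0.358, 0.066, 0.931, -0.022]
wrist_force: [3.2, -1.5, -8.9]
finger_gap: 0.0214
grasp_force: 60.0
```

```bash
python3 -c "import reg;reg.lens()"
```

```text
corr [-0.25   -5.      0.8044] [-0.25   -6.      0.8966] dyaw,dpitch deg [-1.4791  4.8959] pull mm 16.51795554663208 res [ 0.3738  1.4596 -1.4544 -0.4169]
eef [0.5952 0.2718 0.0836] F [ 2.6019 -1.7141 -8.5007] T [-0.1161  0.3178 -0.0046]
tool-frame F [ 3.6014 -1.3941  8.1889] T [ 0.1223  0.2987 -0.1016]
yaw,pitch of -toolx [-8.2606 42.0685]
to grasp shift [ 0.0319 -0.0027  0.0075] turn [-0.0004  0.0004 -0.0035]
```

It's sliding now: about 16 mm pulled and the forces are low. I'll continue.

>>> {"fn": "send_rows", "kwargs": {
  "rows": [
    [[-0.006,0,0.001],[0,0,0]],
    [[-0.012,0,0.001],[0,0,0]],
    [[-0.018,0,0.001],[0,0,0]],
    [[-0.024,0,0],[0,0,0]],
    [[-0.03,0,0],[0,0,0]],
    [[-0.036,0,0],[0,0,0]],
    [[-0.036,0,0],[0,0,0]]
  ]
}}

```text
time_s: 9.9
eef_pos: [0.6115, 0.2697, 0.0988]
tool_rot: [0.359, 0.066, 0.931, -0.021]
wrist_force: [3.3, 0.4, -3.6]
finger_gap: 0.0212
grasp_force: 60.0
```

```bash
python3 -c "import reg;reg.lens()"
```

```text
corr [ -1.     -11.25     0.5111] [-11.25    11.25     0.7505] dyaw,dpitch deg [  6.5681 -27.299 ] pull mm 14.926929012536297 res [ 0.4537  1.713  -1.6771 -0.4907]
eef [0.6115 0.2697 0.0988] F [ 3.4124 -0.7998 -3.9008] T [-0.0693 -0.0037  0.002 ]
tool-frame F [ 0.0275 -0.351   5.2323] T [ 0.0491 -0.0132 -0.0472]
yaw,pitch of -toolx [-8.2847 42.1358]
to grasp shift [ 0.0692 -0.0033  0.0079] turn [-0.0002  0.0008 -0.0036]
```

>>> {"fn": "send_rows", "kwargs": {
  "rows": [
    [[-0.008,0,0.001],[0,0,0]],
    [[-0.016,0,0.001],[0,0,0]],
    [[-0.024,0,0.001],[0,0,0]],
    [[-0.034,0,0],[0,0,0]],
    [[-0.044,0,0],[0,0,0]],
    [[-0.056,0,0],[0,0,0]],
    [[-0.07,0,0],[0,0,0]],
    [[-0.09,0,0],[0,0,0]],
    [[-0.09,0,0],[0,0,0]],
    [[-0.09,0,0],[0,0,0]]
  ]
}}

```text
time_s: 11.25
eef_pos: [0.6505, 0.2638, 0.1336]
tool_rot: [0.358, 0.066, 0.931, -0.022]
wrist_force: [-0.5, -0.7, -1.4]
finger_gap: 0.0217
grasp_force: 60.0
```

Run:
```python
from reg import *
s=telemetry.state();print(s["time_s"],s["eef_pos"],s["wrist_force"],s["finger_gap"])
t=eyes.grab_frame("top")[90:215,200:300,::-1];u=eyes.grab_frame("side")[150:275,200:300,::-1]
cv2.imwrite("pics/c4.png",cv2.resize(np.hstack([t,u]),None,fx=4,fy=4,interpolation=2))
R=Ro.from_quat(np.r_[s["tool_rot"][1:],s["tool_rot"][0]])
for x in(-.155,-.105,-.05,-.042,0,.042):
  P=s["eef_pos"]+R.apply([-(x+.075),0,-.0187]);print(x,P,(proj("top",P)-[200,90])*4,(proj("side",P)-[200,150])*4+[400,0])
```

```text
11.25 [0.6505 0.2638 0.1336] [-0.4864 -0.7461 -1.4413] 0.02165870752183973
-0.155 [0.5793 0.2739 0.094 ] [191.7655 357.0363] [660.8989 336.0448]
-0.105 [0.616  0.2686 0.1275] [194.3834 292.8377] [610.6584 282.2019]
-0.05 [0.6565 0.2627 0.1643] [197.3804 219.3441] [554.777  222.3137]
-0.042 [0.6624 0.2619 0.1696] [197.827  208.3922] [546.5943 213.5443]
0 [0.6932 0.2574 0.1977] [200.218  149.7578] [503.4056 167.2588]
0.042 [0.7241 0.2529 0.2258] [202.6898  89.143 ] [459.8274 120.5559]
```

View pics/c4.png

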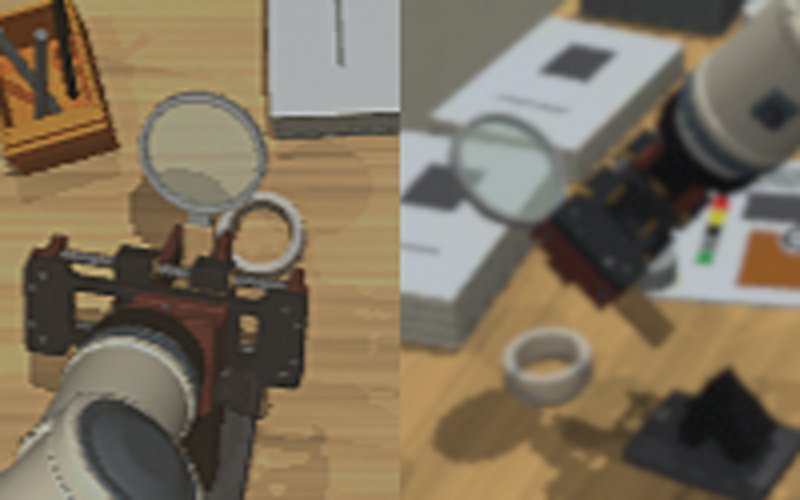

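The magnifier is out of the socket. The butt is visible at about (655,332) and the lens at (203,152) and (508,170), close to the predictions, so there was little slip. The wrist shows −1.4 N, which is its weight. Next I'll carry it up and over, levelling on the way.

Run:
```python
from reg import *
t=lambda x,y:(x/4+200-.4,y/4+90-.4); s=lambda x,y:((x-400)/4+200-.4,y/4+150-.4)
L=tri(t(203.5,151.5),s(507.5,170));print(L)
row([.60,.16,.22],tool(magR(np.radians(-4),np.radians(20))),"mid")
row([.4918,.0145,.13],tool(magR(0,0)),"above")
```

```text
res [np.float64(0.7), np.float64(0.7)]
[0.6929 0.2562 0.1964]
mid shift [-0.0534 -0.182  -0.1478] turn [-0.0096  0.1222 -0.0198]
above shift [ 0.1538 -0.4479 -0.1347] turn [-0.0142  0.2331 -0.0427]
```

>>> {"fn": "send_rows", "kwargs": {
  "rows": [
    [[-0.053,-0.06,-0.1],[0,0.03,0]],
    [[-0.053,-0.12,-0.14],[-0.005,0.07,-0.01]],
    [[-0.053,-0.182,-0.148],[-0.01,0.122,-0.02]],
    [[0,-0.25,-0.145],[-0.01,0.15,-0.025]],
    [[0.05,-0.31,-0.14],[-0.011,0.18,-0.03]],
    [[0.1,-0.37,-0.137],[-0.012,0.21,-0.035]],
    [[0.14,-0.42,-0.135],[-0.014,0.233,-0.043]],
    [[0.154,-0.448,-0.135],[-0.014,0.233,-0.043]],
    [[0.154,-0.448,-0.135],[-0.014,0.233,-0.043]],
    [[0.154,-0.448,-0.135],[-0.014,0.233,-0.043]],
    [[0.154,-0.448,-0.135],[-0.014,0.233,-0.043]]
  ]
}}

```text
time_s: 12.72
eef_pos: [0.4924, 0.0154, 0.1313]
tool_rot: [0.002, -0.001, 1.0, -0.0]
wrist_force: [1.3, 0.5, -1.4]
finger_gap: 0.0212
grasp_force: 60.0
```

Run:
```python
from reg import *
s=telemetry.state();print(s["time_s"],s["eef_pos"],s["tool_rot"],s["wrist_force"],s["finger_gap"])
t=eyes.grab_frame("top")[130:230,290:390,::-1];u=eyes.grab_frame("side")[130:230,250:350,::-1]
cv2.imwrite("pics/c5.png",cv2.resize(np.hstack([t,u]),None,fx=4,fy=4,interpolation=2))
R=Ro.from_quat(np.r_[s["tool_rot"][1:],s["tool_rot"][0]])
for x,y in((-.155,0),(-.05,0),(-.042,0),(0,0),(.042,0),(0,.042),(0,-.042)):
  P=s["eef_pos"]+R.apply([-(x+.075),y,-.0187]);print(x,y,P,(proj("top",P)-[290,130])*4,(proj("side",P)-[250,130])*4+[400,0])
for m in([.5676,.016,.0035],[.5658,.0123,.0035]):print((proj("top",m)-[290,130])*4,(proj("side",m)-[250,130])*4+[400,0])
```

```text
12.725 [0.4924 0.0154 0.1313] [ 0.0015 -0.0008  1.     -0.0003] [ 1.2538  0.4698 -1.3545] 0.02122017405023297
-0.155 0 [0.4124 0.0153 0.1498] [210.658  430.9923] [791.2061 197.9027]
-0.05 0 [0.5174 0.0155 0.1501] [210.0633 271.4742] [659.4766 176.2334]
-0.042 0 [0.5254 0.0155 0.1501] [210.0187 259.5116] [649.6481 174.6166]
0 0 [0.5674 0.0156 0.1503] [209.7861 197.1425] [598.5179 166.2058]
0.042 0 [0.6094 0.0156 0.1504] [209.5563 135.4941] [548.1635 157.9226]
0 0.042 [0.5673 0.0576 0.1502] [146.1808 196.92  ] [580.9997 192.3414]
0 -0.042 [ 0.5674 -0.0264  0.1503] [273.4252 197.365 ] [615.1416 141.4047]
[201.0309 242.7953] [599.8495 319.1191]
[206.0939 245.2307] [603.3024 317.0673]
```

View pics/c5.png

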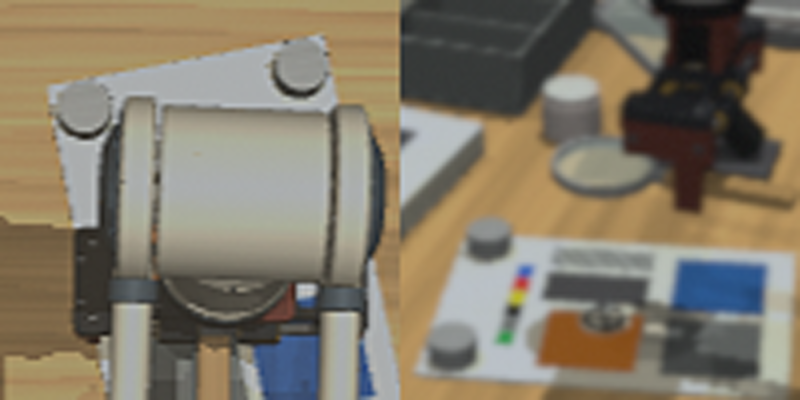

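The top view is blocked by the wrist. The side view shows the lens at about (605,166), the butt at (795,200) and the mark at (604,318). The magnifier looks level, with a constant image bias of about (+4,+2). I'll correct the mark for that bias and go down.

Run:
```python
from reg import *
a=onz("side",((604.5-4-400)/4+250-.4,(318-2)/4+130-.4),.0035)
b=onz("top",(320+(491-398)/4.5-.4-.8,170+(479-384)/4.5-.4-.4),.0035);print(a,b)
m=(a+b)/2;print(m)
row([m[0]-.075+.001,m[1],.104-.0187],tool(magR(0,0)))
```

```text
[0.5705 0.0097 0.0035] [0.5687 0.0183 0.0035]
[0.5696 0.014  0.0035]
 shift [-0.0055 -0.002   0.0762] turn [-0.0002  0.0007  0.0005]
```

>>> {"fn": "send_rows", "kwargs": {
  "rows": [
    [[-0.004,-0.002,0.03],[0,0,0]],
    [[-0.004,-0.002,0.05],[0,0,0]],
    [[-0.004,-0.002,0.065],[0,0.001,0]],
    [[-0.004,-0.002,0.075],[0,0.001,0]],
    [[-0.004,-0.002,0.075],[0,0.001,0]],
    [[-0.004,-0.002,0.075],[0,0.001,0]],
    [[-0.004,-0.002,0.075],[0,0.001,0]]
  ]
}}

```text
time_s: 13.7
eef_pos: [0.4946, 0.0133, 0.086]
tool_rot: [-0.001, -0.0, 1.0, -0.0]
wrist_force: [0.2, 0.6, -1.4]
finger_gap: 0.0216
grasp_force: 60.0
```

Run:
```python
from reg import *
s=telemetry.state();print(s["time_s"],s["eef_pos"],s["tool_rot"],s["wrist_force"],s["finger_gap"])
u=np.ascontiguousarray(eyes.grab_frame("side")[145:235,260:360,::-1])
u=cv2.resize(u,None,fx=6,fy=6,interpolation=2);v=u.copy()
R=Ro.from_quat(np.r_[s["tool_rot"][1:],s["tool_rot"][0]])
f=lambda x,y,z:((proj("side",s["eef_pos"]+R.apply([-(x+.075),y,-.0187-z]))-[260,145]+.4)*6)
for z in(-.005,.005):
  P=np.array([f(.042*np.cos(a),.042*np.sin(a),z) for a in np.linspace(0,6.28,60)]);cv2.polylines(v,[P.astype(int)],True,(0,0,255),1)
for x in((-.155),0): cv2.circle(v,tuple(f(x,0,0).astype(int)),3,(0,255,0),-1)
print(f(-.155,0,0),f(0,0,0))
cv2.imwrite("pics/c6.png",np.hstack([u[:,:],v])[:,:1200] if 0 else np.vstack([u[:300,:],v[:300,:]]))
cv2.imwrite("pics/full6.png",u)
```

```text
13.7 [0.4946 0.0133 0.086 ] [-0.0006 -0.0002  1.     -0.0003] [ 0.2498  0.6002 -1.4429] 0.02158651958538821
[520.9979 280.9911] [238.3707 233.3441]
```

View pics/c6.png

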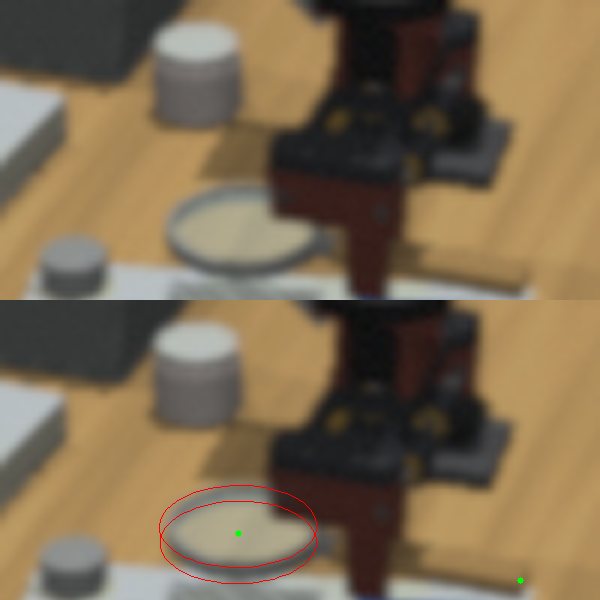

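View pics/full6.png

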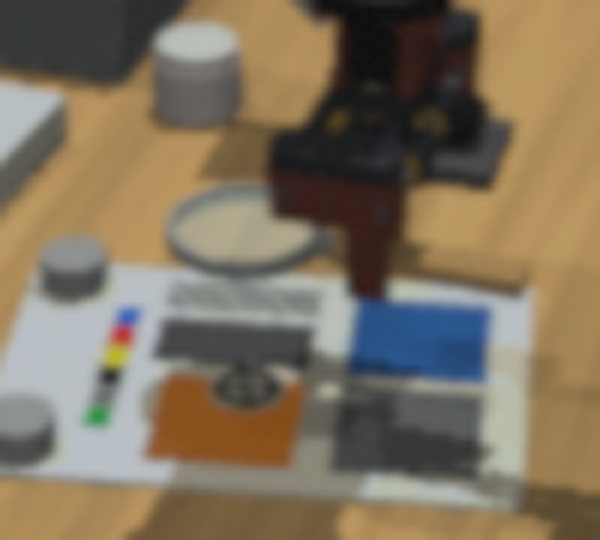

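Run:
```python
from reg import *
f=lambda X:(proj("side",X)-[260,145]+.4)*6
p=np.array([.5696,.0133,.0035]);b=np.array([6.6,-3])
print("mark px if centred",f(p),"+bias",f(p)+b);print("per mm x",(f(p+[.001,0,0])-f(p)),"per mm y",f(p+[0,.001,0])-f(p))
```

```text
mark px if centred [240.3238 387.786 ] +bias [246.9238 384.786 ]
per mm x [-1.6984 -0.3153] per mm y [-0.5746  0.9841]
```

The side view shows the mark at (247,386), and it would be at (247,385) if exactly below the lens, so it is centred to about 1 mm. I'll make a tiny trim, settle and hand in.

>>> {"fn": "send_rows", "kwargs": {
  "rows": [
    [[0,0.002,0],[0,0.004,0]],
    [[0,0.002,0],[0,0.004,0]],
    [[0,0.002,0],[0,0.004,0]],
    [[0,0.002,0],[0,0.004,0]],
    [[0,0.002,0],[0,0.004,0]]
  ]
}}

```text
time_s: 14.38
eef_pos: [0.4943, 0.0145, 0.0854]
tool_rot: [-0.007, -0.0, 1.0, -0.0]
wrist_force: [0.0, 0.6, -1.8]
finger_gap: 0.0216
grasp_force: 60.0
```

```bash
python3 -c "
from bench import telemetry,order
s=telemetry.state();print(s['time_s'],s['eef_pos'],s['tool_rot'],s['wrist_force'],s['finger_gap'],abs(s['qvel']).max())
print(order.finish_job())"
```

```text
14.375 [0.49427534 0.01451557 0.08542045] [-7.37960502e-03 -2.49267829e-04  9.99972690e-01 -3.14761730e-04] [ 0.04822608  0.58152417 -1.7662363 ] 0.021565448197623068 0.0009963020753602772
the job is handed in; nothing more can be done
None
```

Job handed in at 14.4 s: the round magnifier is out of its stand and held about level, 10 cm above the proof, with the lens a few mm at most from centre over the mark. The first pull jammed at about 47 N on the wrist and needed a regrasp, and the square magnifier and other items were left alone.

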